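# Seat the bayonet cutter holder and hold it home

## Task

Take the brass-winged bayonet holder out of the wooden rack and push it straight down into the green spring socket, its two lugs going through the two slots, then twist it a quarter turn clockwise (seen from above) until you feel the stop. Finish while still gripping it there: keep it pushed fully home, its round flange flush on the socket's face, and turned against the stop, because the springs throw it out if you let go and I need it held while I tighten the clamp screw. Leave the other holders, blanks and tools where they are.

Things in the scene. Friction and masses are not known exactly. Their poses are not given: they have to be found in the camera images.
- holder: The bayonet cutter holder, loose, 0.18 to 0.35 kg, 76 mm tall, standing nose down in a rack hole (2 mm play, any yaw); the only one with a flat brass wing. Origin: centre of its nose's underside, z up its axis. Steel shank 24 mm in diameter from z = 0 to 30 mm, nose tapering from 14 mm at the bottom to 24 mm at z = 8 mm; brass flange 50 mm in diameter, z = 30 to 36 mm.
- wing (a point): Point on the holder's axis in its wing, 60 mm above its origin. The upright brass wing goes from 36 to 76 mm above the holder's origin, 40 mm long along the holder's x and 14 mm thick along its y: grip it across the thickness. The same after a half turn.
- lugs (a point): Point on the holder's axis between its two opposite lugs, 13 mm above its origin. The lugs point along the holder's +x and -x (in line with the wing), each 8 mm wide and 6 mm high, 38 mm over both tips.
- socket: The spring socket, fixed to the table: base plate 100 x 100 x 10 mm, square green housing 64 x 64 mm with a steel top face 60 mm above the table. Origin on the table under the bore's centre, z up. A small clamp screw sticks out of the side towards its -y.
- face (a point): Centre of the bore's mouth on the socket's steel face, 60 mm above the table. Bore 27 mm across, with two entry slots for the lugs, towards the socket's +x and -x, each 12 mm wide, reaching 21.5 mm from the axis, a red mark beyond each. The face is 10 mm thick; the lugs turn beneath it. Fully home, the holder's flange lies on the face and its origin is 30 mm above the table.
- plunger (a joint): Spring plunger in the bore, m pressed: 0 at rest, 0.008 when the holder is fully home. The nose meets it when the holder's origin is 38 mm above the table; it pushes up with 5 N at first, 7.5 N fully home. Beyond 0.004 the lugs are clear of the face's underside and can turn.
- follower (a joint): Return spring follower under the face, rad, 0 at rest. The lugs meet it within the first 10 degrees of the clockwise turn (anticlockwise is blocked) and turn it; it pushes back with 0.07 N m, rising to 0.19 N m at the stop. The stop is rigid and ends the turn at 90 to 94 degrees, when the holder's x lies along the socket's y; the joint then reads about 1.4 to 1.5.
- rack: Fixed wooden rack block, 100 mm along its x, 290 mm along its y, 45 mm high; three through holes 42 mm in diameter in a row along its own y, at -95, 0 and +95 mm. Origin at the centre of its underside.
- red_holder: Another holder in the rack, plain shank, no lugs, dark steel flange 50 mm across and round red knob, 60 mm tall. Leave alone.
- black_holder: Another holder in the rack, plain shank, no lugs, dark steel flange 50 mm across and round black knob, 56 mm tall. Leave alone.
- blank_a: Plain brass blank lying flat, 45 x 32 x 6 mm. Leave alone.
- blank_b: Plain brass blank lying flat, 60 x 30 x 6 mm. Leave alone.
- screwdriver: Screwdriver lying on the table. Leave alone.
- brush: Brush lying on the table. Leave alone.
- oil: White oil bottle with a red cap, 50 mm in diameter, 120 mm tall, standing. Leave alone.
There are look-alikes about, which are no part of the job. Of the things shaped like the holder, the brass one is meant.

How it is judged:
By the outcome, as a careful person would: the job done as asked, in the order asked, and still so for the second after the job is handed in, while the arm keeps its last pose, push and grip.
It also fails if it takes over 54 s, if anything falls off the work surface, if the arm or the gripper's body presses on something with over 40 N, if the wrist force passes 120 N, or if a joint passes its speed limit or range.

## Robot

A 6-joint arm with a two-finger parallel gripper is mounted at the origin on the work surface. World frame = base frame: x ahead of the robot, y to its left, z up, the work surface at z = 0. Lengths are in mm, angles in rad, forces in N, time in s.
With the tool pointing down it reaches from about 350 to 975 mm from the base axis. Payload 7.1 kg.
Tool frame: the origin (TCP) lies between the finger pads; the fingertips stand 8 mm ahead of it and the grasp point (between the pads) lies 11 mm behind it; x points along the fingers, y is the direction in which the jaws open and shut, and the axes are right-handed (so a half turn about x gives the same grasp; the last joint's range is limited). The gripper opens to 88 mm and grips with 3 to 60 N. Pads are 20 mm wide; open, the fingers measure 115 mm over their backs; the gripper's body (75 mm by 178 mm) begins 61 mm behind the grasp point.
Start: joints at [1.288, 0.423, 1.63, -0, 1.089, -0.019], TCP at [162.938, 603.371, 230.675] pointing down, gripper open.
Joint ranges: [-3, 3], [-0.9, 2.11], [0.09, 2.58], [-1.31, 4.45], [0.11, 2.69], [-2.54, 2.54]. Speed limits (rad/s): [2.39, 2.39, 3.01, 3.14, 3.14, 3.14].

## Interface

Orientations are given as a rotation vector (axis times angle).
In Python, from workcell import ctrl gives the robot as it stands.
- The arm moves only by the tool apply_moves, never from a script. Its argument "increments" is a list of rows, each an object with "gripper": the opening in per cent of the stroke, from 0 (shut) to 100 (fully open); "delta_pos": the shift along the tool's x, y, z in cm, a list of three; "dr": the turn, a rotation vector about the tool's x, y, z in rad, a list of three. In form: [{"gripper": gripper, "delta_pos": [dx, dy, dz], "dr": [ax, ay, az]}, ...]. A call has exactly 5 rows; each row shifts and turns the commanded pose from where the row before left it, along the tool's axes as they then stand; what a row does not reach is not made up. A row lasts 1/12 s, in which the tool goes at most 41.7 mm and 7.16 degrees, less where a joint would pass 70% of its speed; a pose out of reach is approached as far as the arm can. A call with a gripper value outside its range is refused whole. The fingers move at their own pace and stop on an object; the grip force is fixed at half the most. Time passes only in rows, so rows that do not move let the fingers close, or fill a call up. It gives the time, the measured TCP pose, the force and the opening at its end, in the units of the state.
- ctrl.get_obs(): the state, without advancing time (a new reading comes with each control period).
- ctrl.get_image(name): name is "scene" or "side" or "wrist"; returns a dict with "img" (400x640x3 uint8, red, green, blue), "range_z" (400x640 float32, mm along the optical axis (not along the pixel's ray), 0 where there is no reading), "mtx" (3x3 intrinsics, pixels), "rvec" (rotation vector, rad) and "tvec" (3), from world to camera coordinates, as OpenCV has them. Camera axes: x right, y down, z forward; pixel columns grow to the right and rows downward; lengths in mm; the calibration is good to about 2 mm. A picture is of the moment at which its call begins.
- ctrl.close_job(): hands the job in, once; it reports no verdict.
The state is a dict: "t": time; "qpos": joint angles; "qvel": joint speeds; "joint_torque": joint torques, N m; "ee_pos": TCP position; "orientation": TCP orientation; "ft_force": force on the tool from outside, world axes, zero at the start; "moment": the same for the moment, N m; "width": finger opening in mm.
Only numpy, scipy, OpenCV 4.12 (cv2) and the standard library are available. Lean on these libraries where they do the work, as an engineer would, in place of code of your own. Each camera call takes 0.05 s, during which the arm holds its last target. There are 200 camera calls.

## Working session

There is one attempt and no reset: what is moved stays moved. The work goes in short steps, Python scripts to look and compute and a tool call to move; the robot and the scene stay as the last step left them, time stands still between calls to the robot, and variables do not carry over. Pictures are saved under pics/ and viewed, about 8 in all and at most 12, crops included, and the job is handed in when it is done.

Besides the shell and the picture viewer there is one more tool, called after "Call:" by a JSON object that holds its "fn" and its "kwargs". apply_moves: Moves the arm, as the interface text tells. Its arguments: {"type":"object","properties":{"increments":{"type":"array","items":{"type":"object","properties":{"gripper":{"type":"number"},"delta_pos":{"type":"array","items":{"type":"number"}},"dr":{"type":"array","items":{"type":"number"}}}}}},"required":["increments"]}

```bash
mkdir -p pics
cat > h.py <<'E'
import numpy as np, cv2, pickle, sys
from scipy.spatial.transform import Rotation as R
from workcell import ctrl
def grab(name, fn):
    d=ctrl.get_image(name); cv2.imwrite(f'pics/{fn}.png', d['img'][:,:,::-1]); pickle.dump(d,open(f'pics/{fn}.pkl','wb')); return d
def load(fn): return pickle.load(open(f'pics/{fn}.pkl','rb'))
def world(d,u,v,z=None,rng=None):
    Rm=cv2.Rodrigues(np.array(d['rvec'],float))[0]; t=np.array(d['tvec'],float).ravel()
    K=np.array(d['mtx']); ray=np.linalg.inv(K)@np.array([u,v,1.0])
    o=-Rm.T@t; r=Rm.T@ray
    if z is not None: return o+r*(z-o[2])/r[2]
    if rng is None: rng=d['range_z'][int(round(v)),int(round(u))]
    return o+r*rng
def cloud(d):
    Rm=cv2.Rodrigues(np.array(d['rvec'],float))[0]; t=np.array(d['tvec'],float).ravel()
    K=np.array(d['mtx']); v,u=np.mgrid[0:400,0:640]
    P=np.stack([u,v,np.ones_like(u)],-1)@np.linalg.inv(K).T*d['range_z'][...,None]
    return (P-t)@Rm
def st():
    o=ctrl.get_obs(); np.set_printoptions(precision=3,suppress=True)
    Rm=R.from_rotvec(o['orientation']).as_matrix()
    for k in ('t','qpos','ee_pos','orientation','ft_force','moment','width'): print(k,np.array(o[k]))
    print('tool x,y,z cols\n',Rm); return o,Rm
E
python3 - <<'E'
from h import *
st()
a=grab('scene','s0')['img'];b=grab('side','d0')['img'];c=grab('wrist','w0')['img']
for n in('s0','d0','w0'):
    d=load(n); print(n, d['mtx'][0][0], (-cv2.Rodrigues(np.array(d['rvec'],float))[0].T@np.array(d['tvec'],float).ravel()))
m=np.hstack([a,b]);m=np.vstack([m,np.hstack([c,c*0])])
cv2.imwrite('pics/m0.png',cv2.resize(m[:,:,::-1],(800,500),interpolation=cv2.INTER_AREA))
E
```

```text
t 0.0
qpos [ 1.288  0.424  1.631 -0.     1.089 -0.019]
ee_pos [162.789 602.884 229.917]
orientation [ 0.206  1.561 -0.208]
ft_force [-0.245  0.665  0.085]
moment [0.036 0.033 0.01 ]
width 87.92931284208646
tool x,y,z cols
 [[-0.     0.261  0.965]
 [-0.001  0.965 -0.261]
 [-1.    -0.001 -0.   ]]
s0 363.8390813705474 [1055.048 -190.272  965.259]
d0 410.72491743456106 [ 339.026 -874.436  949.186]
w0 354.51020082883764 [ 92.009 621.69  384.939]
```

View pics/s0.png

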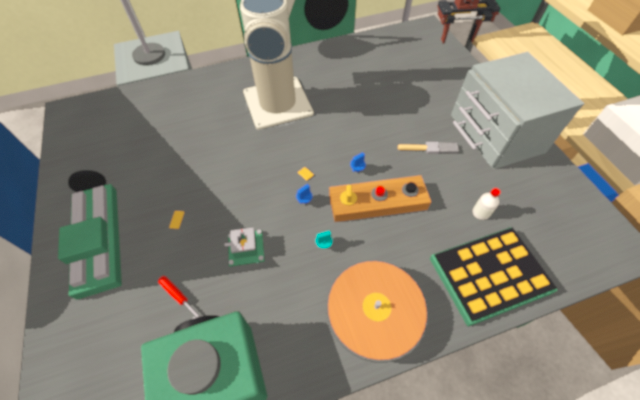

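The scene shows the rack at about (380,198). In it are a brass-winged holder (348,196), the red knob (380,192) and the black knob (410,187). The green socket is at (245,244). The look-alikes are two blue winged pieces (305,194) and (358,162) and a teal one (323,240). Only the piece at (348,196) is brass and in the rack, so I'll confirm it with an enlarged crop and measure from it.

Run:
```python
from h import *
s=load('s0');d=load('d0')
a=s['img'][165:275,215:435][:,:,::-1]; A=cv2.resize(a,(800,400),interpolation=cv2.INTER_CUBIC)
P=cloud(s)
for n,(u,v) in dict(holder=(348,196),sock=(245,244),red=(380,192),rackL=(345,210)).items(): print(n,P[v,u])
# project to side
cv2.imwrite('pics/c0.png',A)
def proj(d,X): return cv2.projectPoints(np.array([X],float),np.array(d['rvec']),np.array(d['tvec']),np.array(d['mtx']),None)[0].ravel()
for uv in((348,196),(245,244)): print(proj(d,P[uv[1],uv[0]]))
# points: holder wing & face
for n in('s0','d0'):
    D=load(n);Q=cloud(D);c=P[196,348]
    m=(np.hypot(Q[...,0]-c[0],Q[...,1]-c[1])<35)&(Q[...,2]>20)&(Q[...,2]<140)
    im=D['img'].astype(int);hsv=cv2.cvtColor(D['img'],cv2.COLOR_RGB2HSV)
    print(n,'n',m.sum(),'zmax',np.sort(Q[m][:,2])[-5:])
    w=m&(Q[...,2]>Q[m][:,2].max()-32); p=Q[w]; print('wing',len(p),np.median(p,0),p.min(0),p.max(0)); 
    q=p[:,:2]-p[:,:2].mean(0);U,S,V=np.linalg.svd(q,full_matrices=False);print('dir',V[0],S/np.sqrt(len(q)))
    c=P[244,245]; m=(np.hypot(Q[...,0]-c[0],Q[...,1]-c[1])<60)&(abs(Q[...,2]-60)<4)
    p=Q[m]; r=cv2.minAreaRect(p[:,:2].astype(np.float32)); print('face',len(p),p.mean(0),r)
    m=(abs(Q[...,2]-45)<3)&(np.hypot(Q[...,0]-P[192,380][0],Q[...,1]-P[192,380][1])<160); p=Q[m]; print('rack',len(p),cv2.minAreaRect(p[:,:2].astype(np.float32)))
```

```text
holder [538.13861926  68.49231822  87.19775262]
sock [ 573.25391882 -247.90040894   60.62157992]
red [548.81378727 166.16363656  73.53449043]
rackL [555.95059785  54.37416247  44.79390058]
[329.00452415 183.02946519]
[367.43893899 265.92300132]
s0 n 460 zmax [92.9986052  93.1112994  93.81197328 94.11638299 94.39927769]
wing 73 [531.1864498   75.35101606  90.33271557] [505.91952309  65.54592535  64.00329497] [541.70141215  88.78583467  94.39927769]
dir [ 0.92915755 -0.36968397] [11.1760423   4.01624149]
face 394 [ 556.61698838 -252.2011311    60.23412721] ((554.8444213867188, -251.2000732421875), (63.7293815612793, 65.3770523071289), 78.50314331054688)
rack 1949 ((499.1328125, 180.0076904296875), (290.9019775390625, 187.1165008544922), 78.35501098632812)
d0 n 316 zmax [92.45499042 92.4639356  93.02034556 93.85356715 94.16636556]
wing 94 [520.62544708  73.2387296   81.96400805] [504.38432888  63.87179149  62.41780843] [536.03940009  85.65909317  94.16636556]
dir [ 0.92817653 -0.37214021] [9.30658983 3.61243312]
face 413 [ 552.19577299 -252.8450687    60.12027239] ((552.3289184570312, -252.22718811035156), (67.47576904296875, 64.44314575195312), 78.1826400756836)
rack 1061 ((490.1999206542969, 181.3108367919922), (294.9542541503906, 194.48680114746094), 78.9487075805664)
```

View pics/c0.png

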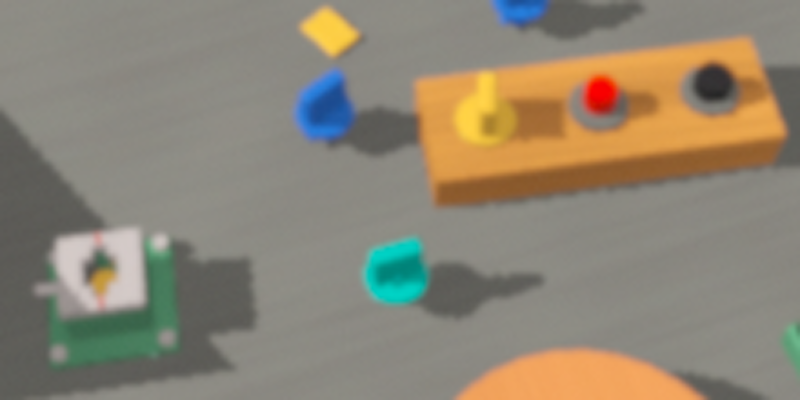

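View pics/d0.png

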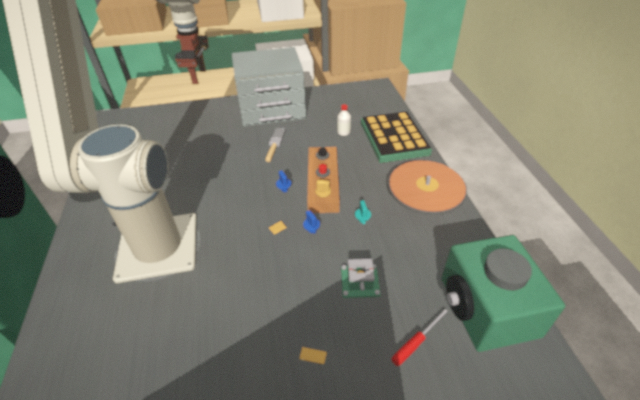

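The crop confirms it: the brass flange and upright wing at crop (485,110) stand in the rack beside the red and black knobs, while the blue and teal pieces stand on the table. The measured wing top of about 92 matches the expected 91, and the face height of 60 matches too. The socket's red marks lie up/down in the crop (roughly along world x), with the clamp screw on the -y side. Next I'll compute the move to a look pose above the holder.

Run:
```python
from h import *
o,Rm=st()
w=load('w0'); Rc=cv2.Rodrigues(np.array(w['rvec'],float))[0]
print('cam axes in tool (cols x,y,z)\n',Rm.T@Rc.T, 'fx',w['mtx'])
c=-Rc.T@np.array(w['tvec'],float).ravel(); print('off tool',Rm.T@(c-o['ee_pos']))
print('delta tool', Rm.T@(np.array([515,70,215])-o['ee_pos']))
def proj(d,X): return cv2.projectPoints(np.array([X],float),np.array(d['rvec']),np.array(d['tvec']),np.array(d['mtx']),None)[0].ravel()
for z in(230,139,75): print(proj(w,[*o['ee_pos'][:2],z]))
```

```text
t 0.15
qpos [ 1.288  0.424  1.63   0.     1.089 -0.019]
ee_pos [162.818 602.987 230.06 ]
orientation [ 0.206  1.561 -0.208]
ft_force [-0.489 -0.076  0.591]
moment [-0.013 -0.004 -0.041]
width 87.35435085318764
tool x,y,z cols
 [[-0.     0.261  0.965]
 [-0.001  0.965 -0.261]
 [-1.    -0.001 -0.   ]]
cam axes in tool (cols x,y,z)
 [[-0.001 -0.267  0.964]
 [ 1.    -0.001  0.   ]
 [ 0.001  0.964  0.267]] fx [[354.51    0.    319.673]
 [  0.    354.51  200.238]
 [  0.      0.      1.   ]]
off tool [-154.876   -0.593  -73.242]
delta tool [  15.554 -422.72   478.958]
[320.866 261.384]
[320.521 206.858]
[320.393 186.507]
```

Call:
{"fn": "apply_moves", "kwargs": {"increments": [{"gripper":100,"delta_pos":[0,-2.1,2.4],"dr":[0,0,0]},{"gripper":100,"delta_pos":[0,-2.1,2.4],"dr":[0,0,0]},{"gripper":100,"delta_pos":[0,-2.1,2.4],"dr":[0,0,0]},{"gripper":100,"delta_pos":[0,-2.1,2.4],"dr":[0,0,0]},{"gripper":100,"delta_pos":[0,-2.1,2.4],"dr":[0,0,0]}]}}

```text
t: 0.57
ee_pos: [251.8, 469.3, 230.4]
orientation: [0.206, 1.561, -0.207]
ft_force: [-0.2, 0.1, 0.4]
width: 87.5
```

Call:
{"fn": "apply_moves", "kwargs": {"increments": [{"gripper":100,"delta_pos":[0,-2.1,2.4],"dr":[0,0,0]},{"gripper":100,"delta_pos":[0,-2.1,2.4],"dr":[0,0,0]},{"gripper":100,"delta_pos":[0,-2.1,2.4],"dr":[0,0,0]},{"gripper":100,"delta_pos":[0,-2.1,2.4],"dr":[0,0,0]},{"gripper":100,"delta_pos":[0,-2.1,2.4],"dr":[0,0,0]}]}}

```text
t: 0.98
ee_pos: [340.4, 336.6, 230.6]
orientation: [0.207, 1.561, -0.207]
ft_force: [0.8, 0.9, -0.2]
width: 87.9
```

Call:
{"fn": "apply_moves", "kwargs": {"increments": [{"gripper":100,"delta_pos":[0,-2.1,2.4],"dr":[0,0,0]},{"gripper":100,"delta_pos":[0,-2.1,2.4],"dr":[0,0,0]},{"gripper":100,"delta_pos":[0,-2.1,2.4],"dr":[0,0,0]},{"gripper":100,"delta_pos":[0,-2.1,2.4],"dr":[0,0,0]},{"gripper":100,"delta_pos":[0,-2.1,2.4],"dr":[0,0,0]}]}}

```text
t: 1.4
ee_pos: [428.9, 203.9, 230.7]
orientation: [0.207, 1.561, -0.207]
ft_force: [0.4, 0.8, -0.3]
width: 87.7
```

Call:
{"fn": "apply_moves", "kwargs": {"increments": [{"gripper":100,"delta_pos":[0.5,-2.1,2.4],"dr":[0,0,0]},{"gripper":100,"delta_pos":[0.5,-2.1,2.4],"dr":[0,0,0]},{"gripper":100,"delta_pos":[0.5,-2.1,2.4],"dr":[0,0,0]},{"gripper":100,"delta_pos":[0,-2.1,2.4],"dr":[0,0,0]},{"gripper":100,"delta_pos":[0,-2.0,2.4],"dr":[0.115,0,0]}]}}

```text
t: 1.82
ee_pos: [517.3, 72.0, 215.2]
orientation: [0.297, 1.551, -0.297]
ft_force: [0.4, 0.5, 0.2]
width: 88.4
```

Run:
```python
from h import *
st(); d=grab('wrist','w1')
a=d['img'][60:340,100:540][:,:,::-1]; cv2.imwrite('pics/c1.png',cv2.resize(a,(792,504),interpolation=cv2.INTER_CUBIC))
```

```text
t 1.8167
qpos [ 0.116  0.294  1.868 -0.     0.981 -1.077]
ee_pos [517.311  72.043 215.177]
orientation [ 0.297  1.551 -0.297]
ft_force [0.355 0.479 0.175]
moment [ 0.029 -0.054 -0.019]
width 88.39176991729896
tool x,y,z cols
 [[-0.001  0.369  0.929]
 [-0.     0.929 -0.369]
 [-1.    -0.001 -0.001]]
```

View pics/c1.png

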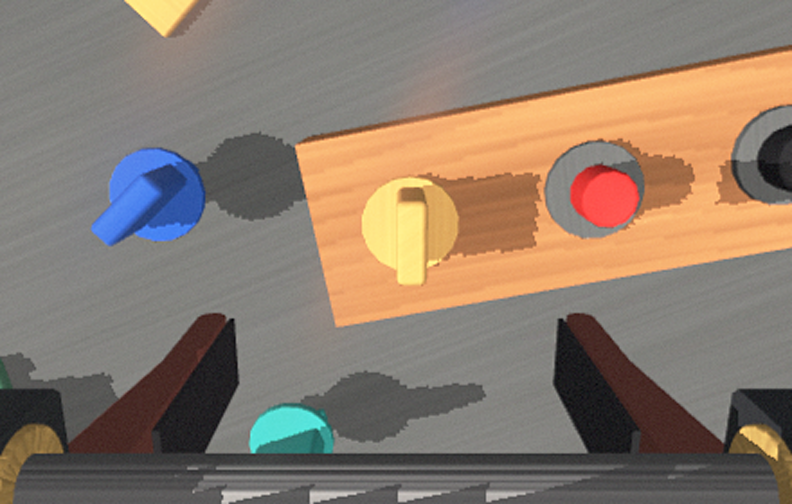

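The wrist crop shows the brass flange centred at about crop (410,223), with the wing top from (411,207) to (411,285). The wing is vertical in the image, so the jaw yaw is already right. Now I'll convert these to positions.

Run:
```python
from h import *
o,Rm=st(); d=load('w1'); f=lambda u,v,z: world(d,100+u/1.8,60+v/1.8,z)
fl=f(410,223,51); w1=f(411.5,207,91); w2=f(411.5,285,91)
print('flange',fl,'wing',(w1+w2)/2,'len',np.linalg.norm(w1-w2),'dir',(w2-w1)/40)
print('flange r', np.linalg.norm(f(362,223,51)-f(458,223,51)))
P=cloud(d); m=(abs(P[...,2]-91)<3)&(np.hypot(P[...,0]-fl[0],P[...,1]-fl[1])<30); p=P[m]
print('depth top',len(p),p.mean(0),cv2.minAreaRect(p[:,:2].astype(np.float32)))
m=(abs(P[...,2]-51)<2.5)&(np.hypot(P[...,0]-fl[0],P[...,1]-fl[1])<32)&(cv2.cvtColor(d['img'],cv2.COLOR_RGB2HSV)[...,1]>80); p=P[m];print('flange pts',len(p),p.mean(0),cv2.minEnclosingCircle(p[:,:2].astype(np.float32)))
print('tool delta to wing grasp', Rm.T@(np.array([*((w1+w2)/2)[:2],64])-o['ee_pos']))
```

```text
t 1.8667
qpos [ 0.11   0.296  1.863 -0.002  0.98  -1.068]
ee_pos [520.79   68.939 215.751]
orientation [ 0.306  1.546 -0.308]
ft_force [ 3.028 -2.366  0.888]
moment [-0.134 -0.072 -0.011]
width 87.93152020116207
tool x,y,z cols
 [[ 0.003  0.382  0.924]
 [-0.002  0.924 -0.382]
 [-1.    -0.     0.003]]
flange [519.499  78.716  51.   ] wing [521.168  77.835  91.   ] len 36.54524734175156 dir [ 0.851 -0.333  0.   ]
flange r 49.1973219493632
depth top 793 [519.025  78.167  91.446] ((519.8838500976562, 78.18046569824219), (13.727792739868164, 40.061553955078125), 68.2623519897461)
flange pts 1433 [517.55   78.617  51.843] ((519.9570922851562, 78.33185577392578), 25.059335708618164)
tool delta to wing grasp [151.738   8.441  -3.489]
```

Call:
{"fn": "apply_moves", "kwargs": {"increments": [{"gripper":100,"delta_pos":[0,0.8,-0.45],"dr":[0,0,0]},{"gripper":100,"delta_pos":[3.0,0,0],"dr":[0,0,0]},{"gripper":100,"delta_pos":[3.0,0,0],"dr":[0,0,0]},{"gripper":100,"delta_pos":[2.5,0,0],"dr":[0,0,0]},{"gripper":100,"delta_pos":[0,0,0],"dr":[0,0,0]}]}}

```text
t: 2.28
ee_pos: [512.0, 83.3, 126.6]
orientation: [0.294, 1.558, -0.298]
ft_force: [-0.3, 0.2, -0.2]
width: 87.9
```

Run:
```python
from h import *
o,Rm=st(); print(np.degrees(np.arctan2(Rm[1,1],Rm[0,1])), Rm.T@(np.array([519.8,78.2,64])-o['ee_pos']))
```

```text
t 2.2833
qpos [ 0.138  0.425  1.929  0.     0.796 -1.055]
ee_pos [512.049  83.272 126.574]
orientation [ 0.294  1.558 -0.298]
ft_force [-0.254  0.226 -0.222]
moment [0.007 0.006 0.013]
width 87.92533746313863
tool x,y,z cols
 [[-0.008  0.368  0.93 ]
 [-0.001  0.93  -0.368]
 [-1.    -0.004 -0.007]]
68.37892246001215 [62.514 -1.615  9.528]
```

Call:
{"fn": "apply_moves", "kwargs": {"increments": [{"gripper":100,"delta_pos":[2.0,-0.15,0.95],"dr":[0,0,0]},{"gripper":100,"delta_pos":[1.5,0,0],"dr":[0,0,0]},{"gripper":100,"delta_pos":[0,0,0],"dr":[0,0,0]},{"gripper":100,"delta_pos":[0,0,0],"dr":[0,0,0]},{"gripper":100,"delta_pos":[0,0,0],"dr":[0,0,0]}]}}

```text
t: 2.7
ee_pos: [524.5, 78.4, 97.0]
orientation: [0.297, 1.549, -0.296]
ft_force: [0.2, -0.1, 0.0]
width: 88.0
```

Run:
```python
from h import *
o,Rm=st(); print(np.degrees(np.arctan2(Rm[1,1],Rm[0,1])), Rm.T@(np.array([519.8,78.2,64])-o['ee_pos']))
```

```text
t 2.7
qpos [ 0.126  0.485  1.922  0.     0.733 -1.067]
ee_pos [524.546  78.448  97.009]
orientation [ 0.297  1.549 -0.296]
ft_force [ 0.204 -0.146  0.014]
moment [-0.049  0.001  0.026]
width 87.9968708173739
tool x,y,z cols
 [[ 0.001  0.369  0.929]
 [ 0.     0.929 -0.369]
 [-1.     0.001  0.001]]
68.33499352890874 [33.003 -2.005 -4.353]
```

Call:
{"fn": "apply_moves", "kwargs": {"increments": [{"gripper":100,"delta_pos":[1.5,-0.2,-0.43],"dr":[0,0,0]},{"gripper":100,"delta_pos":[1.8,0,0],"dr":[0,0,0]},{"gripper":100,"delta_pos":[0,0,0],"dr":[0,0,0]},{"gripper":100,"delta_pos":[0,0,0],"dr":[0,0,0]},{"gripper":100,"delta_pos":[0,0,0],"dr":[0,0,0]}]}}

```text
t: 3.12
ee_pos: [520.2, 77.9, 64.0]
orientation: [0.297, 1.549, -0.297]
ft_force: [-0.2, 0.3, -0.7]
width: 88.0
```

Call:
{"fn": "apply_moves", "kwargs": {"increments": [{"gripper":10,"delta_pos":[0,0,0],"dr":[0,0,0]},{"gripper":0,"delta_pos":[0,0,0],"dr":[0,0,0]},{"gripper":0,"delta_pos":[0,0,0],"dr":[0,0,0]},{"gripper":0,"delta_pos":[0,0,0],"dr":[0,0,0]},{"gripper":0,"delta_pos":[0,0,0],"dr":[0,0,0]}]}}

```text
t: 3.53
ee_pos: [519.5, 77.6, 62.9]
orientation: [0.297, 1.55, -0.297]
ft_force: [0.2, 0.3, -0.8]
width: 57.6
```

Call:
{"fn": "apply_moves", "kwargs": {"increments": [{"gripper":0,"delta_pos":[0,0,0],"dr":[0,0,0]},{"gripper":0,"delta_pos":[0,0,0],"dr":[0,0,0]},{"gripper":0,"delta_pos":[0,0,0],"dr":[0,0,0]},{"gripper":0,"delta_pos":[0,0,0],"dr":[0,0,0]},{"gripper":0,"delta_pos":[0,0,0],"dr":[0,0,0]}]}}

```text
t: 3.95
ee_pos: [519.4, 77.6, 62.6]
orientation: [0.297, 1.55, -0.297]
ft_force: [-0.3, -0.2, 0.3]
width: 24.9
```

Run:
```python
from h import *
o,Rm=st(); print(np.degrees(np.arctan2(Rm[1,1],Rm[0,1])))
```

```text
t 3.95
qpos [ 0.126  0.54   1.943  0.     0.658 -1.066]
ee_pos [519.383  77.634  62.636]
orientation [ 0.297  1.55  -0.297]
ft_force [-0.325 -0.168  0.293]
moment [-0.008  0.021 -0.045]
width 24.867400540732497
tool x,y,z cols
 [[-0.     0.37   0.929]
 [-0.     0.929 -0.37 ]
 [-1.    -0.    -0.   ]]
68.29513723588114
```

Call:
{"fn": "apply_moves", "kwargs": {"increments": [{"gripper":0,"delta_pos":[0,0,0],"dr":[0,0,0]},{"gripper":0,"delta_pos":[0,0,0],"dr":[0,0,0]},{"gripper":0,"delta_pos":[0,0,0],"dr":[0,0,0]},{"gripper":0,"delta_pos":[0,0,0],"dr":[0,0,0]},{"gripper":0,"delta_pos":[0,0,0],"dr":[0,0,0]}]}}

```text
t: 4.37
ee_pos: [519.5, 77.7, 62.7]
orientation: [0.297, 1.55, -0.297]
ft_force: [-0.2, 0.0, -0.6]
width: 13.8
```

Call:
{"fn": "apply_moves", "kwargs": {"increments": [{"gripper":0,"delta_pos":[0,0,0],"dr":[0,0,0]},{"gripper":0,"delta_pos":[0,0,0],"dr":[0,0,0]},{"gripper":0,"delta_pos":[-0.5,0,0],"dr":[0,0,0]},{"gripper":0,"delta_pos":[-1,0,0],"dr":[0,0,0]},{"gripper":0,"delta_pos":[-1,0,0],"dr":[0,0,0]}]}}

```text
t: 4.78
ee_pos: [519.0, 77.5, 88.3]
orientation: [0.297, 1.551, -0.298]
ft_force: [0.2, 0.4, -1.7]
width: 14.0
```

Run:
```python
from h import *
o,Rm=st(); print(np.degrees(np.arctan2(Rm[1,1],Rm[0,1])))
```

```text
t 4.7833
qpos [ 0.126  0.495  1.936 -0.     0.712 -1.066]
ee_pos [518.976  77.543  88.256]
orientation [ 0.297  1.551 -0.298]
ft_force [ 0.249  0.437 -1.681]
moment [-0.033 -0.045  0.017]
width 14.010548793555378
tool x,y,z cols
 [[-0.001  0.37   0.929]
 [-0.     0.929 -0.37 ]
 [-1.    -0.001 -0.001]]
68.29836368202031
```

Call:
{"fn": "apply_moves", "kwargs": {"increments": [{"gripper":0,"delta_pos":[-2.0,0,0],"dr":[0,0,0]},{"gripper":0,"delta_pos":[-2.0,0,0],"dr":[0,0,0]},{"gripper":0,"delta_pos":[-2.0,0,0],"dr":[0,0,0]},{"gripper":0,"delta_pos":[-1.2,-1.0,0.7],"dr":[0,0,0]},{"gripper":0,"delta_pos":[0,-2.0,1.4],"dr":[0,0,0]}]}}

```text
t: 5.2
ee_pos: [529.4, 43.2, 163.7]
orientation: [0.297, 1.545, -0.294]
ft_force: [0.8, -0.2, -1.6]
width: 13.9
```

Call:
{"fn": "apply_moves", "kwargs": {"increments": [{"gripper":0,"delta_pos":[0,-2.3,1.7],"dr":[0,0,0]},{"gripper":0,"delta_pos":[0,-2.3,1.7],"dr":[0,0,0]},{"gripper":0,"delta_pos":[0,-2.3,1.7],"dr":[0,0,0]},{"gripper":0,"delta_pos":[0,-2.3,1.7],"dr":[0,0,0]},{"gripper":0,"delta_pos":[0,-2.3,1.7],"dr":[0,0,0]}]}}

```text
t: 5.62
ee_pos: [564.5, -97.7, 161.0]
orientation: [0.297, 1.549, -0.297]
ft_force: [0.5, 0.3, -1.9]
width: 13.9
```

Call:
{"fn": "apply_moves", "kwargs": {"increments": [{"gripper":0,"delta_pos":[0,-2.3,1.7],"dr":[0,0,0]},{"gripper":0,"delta_pos":[0,-2.3,1.7],"dr":[0,0,0]},{"gripper":0,"delta_pos":[0,-2.3,1.7],"dr":[0,0,0]},{"gripper":0,"delta_pos":[0,-2.3,1.7],"dr":[0,0,0]},{"gripper":0,"delta_pos":[0,-2.3,1.7],"dr":[0,0,0]}]}}

```text
t: 6.03
ee_pos: [600.8, -236.1, 160.9]
orientation: [0.297, 1.55, -0.297]
ft_force: [0.3, 1.0, -2.1]
width: 13.7
```

Call:
{"fn": "apply_moves", "kwargs": {"increments": [{"gripper":0,"delta_pos":[0,-2.0,1.0],"dr":[0,0,0]},{"gripper":0,"delta_pos":[0,0,0],"dr":[-0.09,0,0]},{"gripper":0,"delta_pos":[0,0,0],"dr":[-0.086,0,0]},{"gripper":0,"delta_pos":[0,0,0],"dr":[0,0,0]},{"gripper":0,"delta_pos":[0,0,0],"dr":[0,0,0]}]}}

```text
t: 6.45
ee_pos: [602.5, -256.9, 160.5]
orientation: [0.161, 1.564, -0.161]
ft_force: [-0.9, -0.2, -2.4]
width: 14.1
```

Call:
{"fn": "apply_moves", "kwargs": {"increments": [{"gripper":0,"delta_pos":[0,0,0],"dr":[0,0,0]},{"gripper":0,"delta_pos":[0,0,0],"dr":[0,0,0]},{"gripper":0,"delta_pos":[0,0,0],"dr":[0,0,0]},{"gripper":0,"delta_pos":[0,0,0],"dr":[0,0,0]},{"gripper":0,"delta_pos":[0,0,0],"dr":[0,0,0]}]}}

```text
t: 6.87
ee_pos: [602.6, -256.7, 159.7]
orientation: [0.159, 1.565, -0.159]
ft_force: [0.8, -0.0, -3.3]
width: 13.7
```

Run:
```python
from h import *
o,Rm=st(); print(np.degrees(np.arctan2(Rm[1,1],Rm[0,1])))
d=grab('wrist','w2')
cv2.imwrite('pics/c2.png',cv2.resize(d['img'][0:240,160:480][:,:,::-1],(800,600),interpolation=cv2.INTER_CUBIC))
P=cloud(d)
m=(abs(P[...,2]-60)<3)&(np.hypot(P[...,0]-554,P[...,1]+252)<60)
ys,xs=np.nonzero(m);p=P[m];print(len(p),xs.min(),xs.max(),ys.min(),ys.max(),cv2.minAreaRect(p[:,:2].astype(np.float32)), np.median(p[:,2]))
```

```text
t 6.8667
qpos [-0.421  0.547  1.607 -0.     0.987 -1.789]
ee_pos [ 602.614 -256.652  159.713]
orientation [ 0.159  1.565 -0.159]
ft_force [ 0.75  -0.025 -3.276]
moment [ 0.039  0.021 -0.021]
width 13.705794554011996
tool x,y,z cols
 [[-0.     0.202  0.979]
 [-0.     0.979 -0.202]
 [-1.    -0.    -0.   ]]
78.37397691864601
6519 265 357 91 182 ((553.978271484375, -252.62429809570312), (64.17301177978516, 64.0832748413086), 79.1484146118164) 60.920744497318125
```

View pics/c2.png

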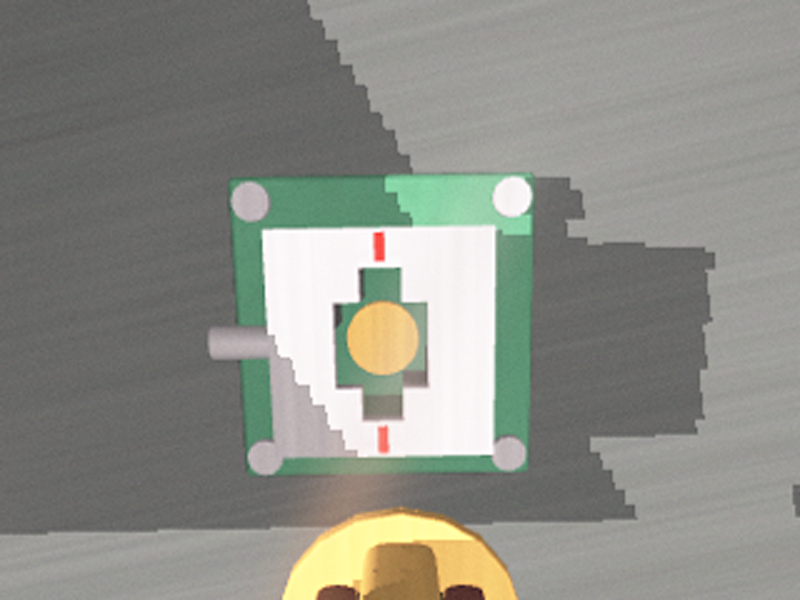

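The close look shows the socket face from crop (263,228) to (495,455), with red marks at (379,246) and (384,439). The slots run from (380,267) to (383,419) and the clamp screw is on the left (-y). The holder's flange appears at the bottom with its top edge at (400,510). The layout agrees with socket x being roughly world +x. Next, compute the face centre, the yaw and the camera bias from the held flange.

Run:
```python
from h import *
o,Rm=st(); d=load('w2'); f=lambda u,v,z=60: world(d,160+u/2.5,v/2.5,z)
r1,r2=f(379,246),f(384,439); print('red mid',(r1+r2)/2,'yaw x',np.degrees(np.arctan2(*(r2-r1)[1::-1])))
s1,s2=f(380.5,267),f(382.5,419); print('slots mid',(s1+s2)/2,'len',np.linalg.norm(s1-s2),np.degrees(np.arctan2(*(s2-s1)[1::-1])))
b=[f(*q) for q in((334,303),(428,303),(428,387),(336,387))];print('bore',np.mean(b,0),np.linalg.norm(b[0]-b[1]),np.linalg.norm(b[1]-b[2]))
g=d['img']; 
# face corners
c=[f(*q) for q in((263,228),(495,227),(495,456),(272,458))]; print('face',np.mean(c,0))
# held flange: predicted rim outline vs picture
a=np.linspace(0,2*np.pi,721)
C=o['ee_pos']+Rm@np.array([0,0,0]); z=C[2]-47.7
for zz in(30,36):
    X=np.c_[C[0]+25*np.cos(a),C[1]+25*np.sin(a),a*0+z+zz]
    uv=cv2.projectPoints(X,np.array(d['rvec']),np.array(d['tvec']),np.array(d['mtx']),None)[0][:,0]
    uv=(uv-[160,0])*2.5; i=uv[:,1].argmin(); print('pred rim top',uv[i],'at y595', np.sort(uv[abs(uv[:,1]-595)<3][:,0])[[0,-1]], 'xminmax',uv[:,0].min(),uv[:,0].max())
hsv=cv2.cvtColor(g,cv2.COLOR_RGB2HSV); m=((hsv[...,0]>18)&(hsv[...,0]<30)&(hsv[...,1]>100))
for r in(206,210,215,220,225,230,235,238):
    x=np.nonzero(m[r])[0]; x=x[(x>260)&(x<380)]; print(r, (x.min()-160)*2.5,(x.max()-159)*2.5) if len(x) else print(r)
```

```text
t 6.9167
qpos [-0.421  0.547  1.607  0.     0.987 -1.789]
ee_pos [ 602.617 -256.708  159.684]
orientation [ 0.159  1.565 -0.159]
ft_force [-0.108 -0.288 -1.394]
moment [ 0.047 -0.035  0.069]
width 14.120135170425089
tool x,y,z cols
 [[-0.     0.202  0.979]
 [ 0.     0.979 -0.202]
 [-1.     0.    -0.   ]]
red mid [ 554.122 -252.145   60.   ] yaw x -10.497225639367407
slots mid [ 553.967 -252.126   60.   ] len 42.74430652639071 -11.235852350242302
bore [ 554.187 -252.177   60.   ] 26.397773859748305 23.642883625451944
face [ 554.356 -252.27    60.   ]
pred rim top [400.871 502.175] at y595 [283.102 519.206] xminmax 281.9976826628066 520.4016455974432
pred rim top [400.955 510.425] at y595 [281.805 520.874] xminmax 278.2595532123015 524.3221456611332
206 385.0 412.5
210 342.5 452.5
215 317.5 475.0
220 307.5 487.5
225 297.5 497.5
230 362.5 507.5
235 285.0 512.5
238 282.5 515.0
```

Call:
{"fn": "apply_moves", "kwargs": {"increments": [{"gripper":0,"delta_pos":[0,-0.2,-2.0],"dr":[0,0,0]},{"gripper":0,"delta_pos":[0,-0.3,-2.0],"dr":[0,0,0]},{"gripper":0,"delta_pos":[0,0,-1.0],"dr":[-0.007,0,0]},{"gripper":0,"delta_pos":[2.0,0,0],"dr":[0,0,0]},{"gripper":0,"delta_pos":[2.5,0,0],"dr":[0,0,0]}]}}

```text
t: 7.33
ee_pos: [554.0, -252.5, 116.6]
orientation: [0.152, 1.56, -0.155]
ft_force: [-0.0, -1.1, -1.9]
width: 13.8
```

Call:
{"fn": "apply_moves", "kwargs": {"increments": [{"gripper":0,"delta_pos":[0,0,0],"dr":[0,0,0]},{"gripper":0,"delta_pos":[0,0,0],"dr":[0,0,0]},{"gripper":0,"delta_pos":[0,0,0],"dr":[0,0,0]},{"gripper":0,"delta_pos":[0,0,0],"dr":[0,0,0]},{"gripper":0,"delta_pos":[0,0,0],"dr":[0,0,0]}]}}

```text
t: 7.75
ee_pos: [553.5, -252.0, 115.9]
orientation: [0.153, 1.563, -0.154]
ft_force: [-0.3, -0.3, -2.6]
width: 14.0
```

Run:
```python
from h import *
o,Rm=st(); print(np.degrees(np.arctan2(Rm[1,1],Rm[0,1])), Rm.T@(np.array([552.5,-251.5,112])-o['ee_pos']))
d=grab('wrist','w3'); s=grab('scene','s3'); e=grab('side','d3')
W=cv2.resize(d['img'][80:320,200:440],(600,600),interpolation=cv2.INTER_CUBIC)
S=cv2.resize(s['img'][215:275,215:275],(300,300),interpolation=cv2.INTER_CUBIC)
E_=cv2.resize(e['img'][230:305,325:400],(300,300),interpolation=cv2.INTER_CUBIC)
W=cv2.resize(W,(500,500)); V=np.vstack([S,E_]); V=cv2.resize(V,(250,500))
cv2.imwrite('pics/c3.png',np.hstack([W,V])[:,:,::-1])
```

```text
t 7.75
qpos [-0.447  0.545  1.74  -0.     0.854 -1.822]
ee_pos [ 553.496 -252.011  115.94 ]
orientation [ 0.153  1.563 -0.154]
ft_force [-0.293 -0.311 -2.594]
moment [ 0.007 -0.004 -0.013]
width 14.034059248345095
tool x,y,z cols
 [[ 0.002  0.194  0.981]
 [-0.001  0.981 -0.194]
 [-1.    -0.001  0.002]]
78.79029215203134 [ 3.938  0.31  -1.084]
```

View pics/c3.png

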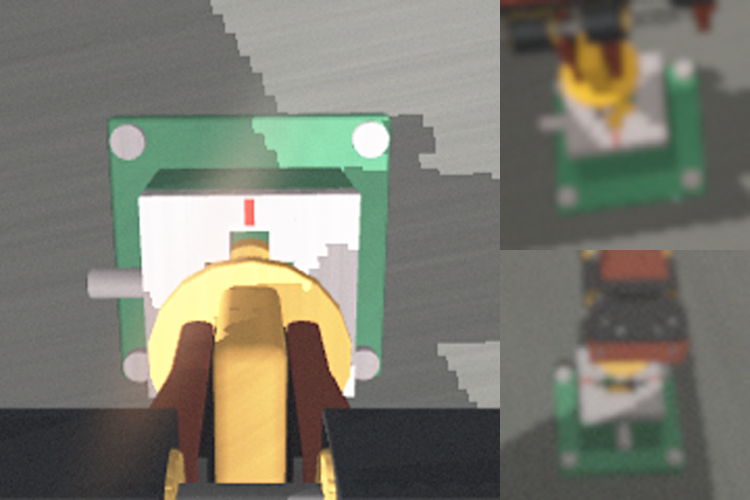

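The wrist view shows the lug at (250,247) centred laterally over the slot (230–269, 232), with the red mark at (249,212). Flange arc top is at (251,260). I'll check the fore-aft alignment with numbers.

Run:
```python
from h import *
o,Rm=st(); d=load('w3'); k=500/240; f=lambda u,v,z: world(d,200+u/k,80+v/k,z)
hsv=cv2.cvtColor(d['img'],cv2.COLOR_RGB2HSV); m=((hsv[...,0]>14)&(hsv[...,0]<32)&(hsv[...,1]>70))
a=np.linspace(0,2*np.pi,721); tz=o['ee_pos'][2]-47.7
def sil(off):
    C=o['ee_pos']+Rm@np.array([0,off[1],off[0]]); out=[]
    pts=[]
    for zz in(30,36):
        X=np.c_[C[0]+25*np.cos(a),C[1]+25*np.sin(a),a*0+tz+zz]
        pts.append(cv2.projectPoints(X,np.array(d['rvec']),np.array(d['tvec']),np.array(d['mtx']),None)[0][:,0])
    return cv2.convexHull(np.vstack(pts).astype(np.float32))
obs=[]
for r in range(212,236,2):
    x=np.nonzero(m[r])[0]; x=x[(x>255)&(x<385)]; obs+= [(x.min()-.5,r),(x.max()+.5,r)]
print(obs[::3])
from scipy.optimize import least_squares
res=least_squares(lambda p:[cv2.pointPolygonTest(sil(p),(float(u),float(v)),True) for u,v in obs],[0,0],diff_step=.1,loss='soft_l1'); print('holder off TCP (z,y)',res.x,res.cost,np.round(res.fun,1))
H=o['ee_pos']+Rm@np.array([0,res.x[1],res.x[0]]); print('holder axis',H[:2])
face_from_slot=f(249.5,232,60); red=f(249.5,200,60); print('slot end',face_from_slot,'red out end',red)
ux=np.array([np.cos(np.radians(-11.2)),np.sin(np.radians(-11.2))]); print('centre from slot',face_from_slot[:2]+21.5*ux)
c=[f(140,195,60),f(359,194,60)]; print('face edge mid -> centre',np.mean(c,0)[:2]+32*ux,'edge len',np.linalg.norm(c[0]-c[1]),'yaw y',np.degrees(np.arctan2(*(c[1]-c[0])[1::-1])))
w=load('w2'); r=world(w,160+379/2.5,231/2.5,60); s=world(w,160+380.5/2.5,267/2.5,60); print('w2 red out end',r,'slot end',s)
```

```text
t 7.9
qpos [-0.447  0.546  1.741 -0.     0.854 -1.822]
ee_pos [ 553.026 -251.849  115.439]
orientation [ 0.153  1.564 -0.154]
ft_force [ 0.505 -0.391 -1.855]
moment [ 0.004 -0.064  0.029]
width 14.027380397792736
tool x,y,z cols
 [[ 0.001  0.194  0.981]
 [-0.001  0.981 -0.194]
 [-1.    -0.     0.001]]
[(np.float64(291.5), 212), (np.float64(351.5), 214), (np.float64(284.5), 218), (np.float64(357.5), 220), (np.float64(278.5), 224), (np.float64(362.5), 226), (np.float64(275.5), 230), (np.float64(364.5), 232)]
holder off TCP (z,y) [1.727 0.   ] 10.651702685967404 [-0.2  0.7 -1.1  0.6 -1.   0.8 -0.3  0.8 -0.5  0.7 -0.9  1.2 -1.4  0.7
 -1.3  0.1 -2.1  1.1 -1.3  1.  -1.5  0.9 -1.8  1.6]
holder axis [ 554.72  -252.185]
slot end [ 533.579 -248.484   60.   ] red out end [ 524.17  -246.608   60.   ]
centre from slot [ 554.67 -252.66]
face edge mid -> centre [ 553.965 -252.51 ] edge len 63.549218162121775 yaw y 78.98489253123414
w2 red out end [ 523.557 -246.373   60.   ] slot end [ 533.004 -247.962   60.   ]
```

Holder axis and face centre agree to within about 0.5 mm, so I'll descend in steps and watch the force.

Call:
{"fn": "apply_moves", "kwargs": {"increments": [{"gripper":0,"delta_pos":[0.5,0,-0.03],"dr":[0,0,0]},{"gripper":0,"delta_pos":[0.5,0,0],"dr":[0,0,0]},{"gripper":0,"delta_pos":[0.5,0,0],"dr":[0,0,0]},{"gripper":0,"delta_pos":[0.2,0,0],"dr":[0,0,0]},{"gripper":0,"delta_pos":[0,0,0],"dr":[0,0,0]}]}}

```text
t: 8.32
ee_pos: [552.0, -251.5, 96.7]
orientation: [0.154, 1.566, -0.153]
ft_force: [0.5, -0.2, -1.0]
width: 14.0
```

Call:
{"fn": "apply_moves", "kwargs": {"increments": [{"gripper":0,"delta_pos":[0.2,0,0],"dr":[0,0,0]},{"gripper":0,"delta_pos":[0.2,0,0],"dr":[0,0,0]},{"gripper":0,"delta_pos":[0.2,0,0],"dr":[0,0,0]},{"gripper":0,"delta_pos":[0,0,0],"dr":[0,0,0]},{"gripper":0,"delta_pos":[0,0,0],"dr":[0,0,0]}]}}

```text
t: 8.73
ee_pos: [552.3, -251.6, 91.5]
orientation: [0.154, 1.566, -0.154]
ft_force: [1.0, -0.6, -1.9]
width: 14.1
```

Run:
```python
from h import *
o,Rm=st(); print(np.degrees(np.arctan2(Rm[1,1],Rm[0,1])))
```

```text
t 8.7333
qpos [-0.447  0.58   1.75  -0.     0.811 -1.822]
ee_pos [ 552.259 -251.58    91.548]
orientation [ 0.154  1.566 -0.154]
ft_force [ 1.025 -0.6   -1.941]
moment [ 0.05   0.041 -0.014]
width 14.058461901874116
tool x,y,z cols
 [[-0.     0.195  0.981]
 [ 0.     0.981 -0.195]
 [-1.     0.    -0.   ]]
78.78314045698079
```

Lugs are about 6 mm into the slots with no contact force. Continuing down to meet the plunger.

Call:
{"fn": "apply_moves", "kwargs": {"increments": [{"gripper":0,"delta_pos":[0.3,0,0],"dr":[0,0,0]},{"gripper":0,"delta_pos":[0.3,0,0],"dr":[0,0,0]},{"gripper":0,"delta_pos":[0.2,0,0],"dr":[0,0,0]},{"gripper":0,"delta_pos":[0.1,0,0],"dr":[0,0,0]},{"gripper":0,"delta_pos":[0,0,0],"dr":[0,0,0]}]}}

```text
t: 9.15
ee_pos: [552.6, -251.7, 82.9]
orientation: [0.154, 1.565, -0.154]
ft_force: [-1.1, -0.3, 3.8]
width: 13.9
```

Call:
{"fn": "apply_moves", "kwargs": {"increments": [{"gripper":0,"delta_pos":[0.1,0,0],"dr":[0,0,0]},{"gripper":0,"delta_pos":[0.1,0,0],"dr":[0,0,0]},{"gripper":0,"delta_pos":[0.1,0,0],"dr":[0,0,0]},{"gripper":0,"delta_pos":[0.1,0,0],"dr":[0,0,0]},{"gripper":0,"delta_pos":[0,0,0],"dr":[0,0,0]}]}}

```text
t: 9.57
ee_pos: [552.5, -251.7, 78.7]
orientation: [0.154, 1.565, -0.154]
ft_force: [-0.3, -0.1, 5.4]
width: 13.7
```

Run:
```python
from h import *
o,Rm=st(); print(np.degrees(np.arctan2(Rm[1,1],Rm[0,1])))
```

```text
t 9.5667
qpos [-0.447  0.6    1.754 -0.     0.788 -1.822]
ee_pos [ 552.536 -251.731   78.721]
orientation [ 0.154  1.565 -0.154]
ft_force [-0.304 -0.096  5.389]
moment [ 0.091  0.122 -0.017]
width 13.664700526345085
tool x,y,z cols
 [[ 0.     0.195  0.981]
 [-0.     0.981 -0.195]
 [-1.    -0.     0.   ]]
78.78117393906709
```

Spring force is about 7.7 N over baseline, so the holder is nearly home. Pressing slightly to seat the flange.

Call:
{"fn": "apply_moves", "kwargs": {"increments": [{"gripper":0,"delta_pos":[0.1,0,0],"dr":[0,0,0]},{"gripper":0,"delta_pos":[0.05,0,0],"dr":[0,0,0]},{"gripper":0,"delta_pos":[0,0,0],"dr":[0,0,0]},{"gripper":0,"delta_pos":[0,0,0],"dr":[0,0,0]},{"gripper":0,"delta_pos":[0,0,0],"dr":[0,0,0]}]}}

```text
t: 9.98
ee_pos: [552.6, -251.7, 77.7]
orientation: [0.154, 1.565, -0.154]
ft_force: [-0.4, -0.4, 6.4]
width: 14.0
```

Run:
```python
from h import *
st()
```

```text
t 9.9833
qpos [-0.447  0.601  1.754  0.     0.786 -1.822]
ee_pos [ 552.582 -251.732   77.67 ]
orientation [ 0.154  1.565 -0.154]
ft_force [-0.415 -0.363  6.363]
moment [ 0.101  0.21  -0.065]
width 13.988025509267123
tool x,y,z cols
 [[ 0.001  0.195  0.981]
 [-0.     0.981 -0.195]
 [-1.    -0.     0.001]]
```

Call:
{"fn": "apply_moves", "kwargs": {"increments": [{"gripper":0,"delta_pos":[0.1,0,0],"dr":[0,0,0]},{"gripper":0,"delta_pos":[0.05,0,0],"dr":[0,0,0]},{"gripper":0,"delta_pos":[0,0,0],"dr":[0,0,0]},{"gripper":0,"delta_pos":[0,0,0],"dr":[0,0,0]},{"gripper":0,"delta_pos":[0,0,0],"dr":[0,0,0]}]}}

```text
t: 10.4
ee_pos: [552.6, -251.7, 77.6]
orientation: [0.153, 1.565, -0.154]
ft_force: [-5.6, 3.0, 21.0]
width: 13.7
```

Run:
```python
from h import *
st()
```

```text
t 10.4
qpos [-0.447  0.601  1.754 -0.     0.785 -1.822]
ee_pos [ 552.59  -251.739   77.641]
orientation [ 0.153  1.565 -0.154]
ft_force [-5.614  3.012 20.97 ]
moment [ 0.539  0.974 -0.017]
width 13.675717448740187
tool x,y,z cols
 [[ 0.001  0.195  0.981]
 [-0.     0.981 -0.195]
 [-1.    -0.     0.001]]
```

Flange is seated: TCP z 77.6 against 77.7 predicted, and Fz jumped to 21 N. Now the clockwise turn (positive about tool x, which points down), easing the push slightly.

Call:
{"fn": "apply_moves", "kwargs": {"increments": [{"gripper":0,"delta_pos":[-0.05,0.01,0],"dr":[0.1,0,0]},{"gripper":0,"delta_pos":[0,0.01,0],"dr":[0.1,0,0]},{"gripper":0,"delta_pos":[0,0.01,0],"dr":[0.1,0,0]},{"gripper":0,"delta_pos":[0,0.01,0],"dr":[0.1,0,0]},{"gripper":0,"delta_pos":[0,0,0],"dr":[0,0,0]}]}}

```text
t: 10.82
ee_pos: [553.2, -251.7, 77.7]
orientation: [0.47, 1.517, -0.471]
ft_force: [-2.3, 0.8, 15.0]
width: 13.9
```

Run:
```python
from h import *
o,Rm=st(); print(np.degrees(np.arctan2(Rm[1,1],Rm[0,1])), 'F tool',Rm.T@o['ft_force'],'M tool',Rm.T@o['moment'])
```

```text
t 10.8167
qpos [-0.446  0.601  1.754 -0.     0.785 -1.416]
ee_pos [ 553.15  -251.656   77.657]
orientation [ 0.47   1.517 -0.471]
ft_force [-2.313  0.825 15.014]
moment [ 0.257  0.601 -0.014]
width 13.934984642918332
tool x,y,z cols
 [[ 0.001  0.565  0.825]
 [-0.001  0.825 -0.565]
 [-1.     0.     0.002]]
55.57418263510036 F tool [-15.019  -0.626  -2.348] M tool [ 0.013  0.641 -0.128]
```

Call:
{"fn": "apply_moves", "kwargs": {"increments": [{"gripper":0,"delta_pos":[0,0.01,0],"dr":[0.1,0,0]},{"gripper":0,"delta_pos":[0,0.01,0],"dr":[0.1,0,0]},{"gripper":0,"delta_pos":[0,0.01,0],"dr":[0.1,0,0]},{"gripper":0,"delta_pos":[0,0.01,0],"dr":[0.1,0,0]},{"gripper":0,"delta_pos":[0,0.01,0],"dr":[0.1,0,0]}]}}

```text
t: 11.23
ee_pos: [553.5, -251.3, 77.7]
orientation: [0.856, 1.394, -0.856]
ft_force: [-2.5, 1.5, 14.6]
width: 13.7
```

Run:
```python
from h import *
o,Rm=st(); print(np.degrees(np.arctan2(Rm[1,1],Rm[0,1])), 'F tool',Rm.T@o['ft_force'],'M tool',Rm.T@o['moment'])
```

```text
t 11.2333
qpos [-0.446  0.602  1.753 -0.     0.785 -0.916]
ee_pos [ 553.507 -251.29    77.656]
orientation [ 0.856  1.394 -0.856]
ft_force [-2.542  1.47  14.612]
moment [0.244 0.645 0.264]
width 13.684766393668937
tool x,y,z cols
 [[ 0.001  0.891  0.454]
 [-0.001  0.454 -0.891]
 [-1.     0.001  0.001]]
26.97419709540795 F tool [-14.617  -1.587  -2.442] M tool [-0.265  0.511 -0.464]
```

Call:
{"fn": "apply_moves", "kwargs": {"increments": [{"gripper":0,"delta_pos":[0,0.01,0],"dr":[0.1,0,0]},{"gripper":0,"delta_pos":[0,0.01,0],"dr":[0.1,0,0]},{"gripper":0,"delta_pos":[0,0.01,0],"dr":[0.1,0,0]},{"gripper":0,"delta_pos":[0,0.01,0],"dr":[0.1,0,0]},{"gripper":0,"delta_pos":[0,0.01,0],"dr":[0.1,0,0]}]}}

```text
t: 11.65
ee_pos: [554.0, -251.1, 77.6]
orientation: [1.231, 1.194, -1.23]
ft_force: [-2.3, 1.2, 14.7]
width: 13.7
```

Run:
```python
from h import *
o,Rm=st(); print(np.degrees(np.arctan2(Rm[1,1],Rm[0,1])), 'F tool',Rm.T@o['ft_force'],'M tool',Rm.T@o['moment'])
```

```text
t 11.65
qpos [-0.445  0.602  1.753 -0.     0.785 -0.416]
ee_pos [ 553.984 -251.11    77.634]
orientation [ 1.231  1.194 -1.23 ]
ft_force [-2.294  1.248 14.697]
moment [0.285 0.606 0.252]
width 13.746369151555443
tool x,y,z cols
 [[ 0.001  1.    -0.029]
 [-0.001 -0.029 -1.   ]
 [-1.     0.001  0.001]]
-1.6682946181253635 F tool [-14.701  -2.308  -1.168] M tool [-0.252  0.268 -0.614]
```

Call:
{"fn": "apply_moves", "kwargs": {"increments": [{"gripper":0,"delta_pos":[0,0.01,0],"dr":[0.06,0,0]},{"gripper":0,"delta_pos":[0,0,0],"dr":[0.06,0,0]},{"gripper":0,"delta_pos":[0,0.01,0],"dr":[0.06,0,0]},{"gripper":0,"delta_pos":[0,0,0],"dr":[0,0,0]},{"gripper":0,"delta_pos":[0,0,0],"dr":[0,0,0]}]}}

```text
t: 12.07
ee_pos: [554.2, -251.1, 77.6]
orientation: [1.358, 1.104, -1.357]
ft_force: [-3.6, 1.6, 15.3]
width: 14.0
```

Run:
```python
from h import *
o,Rm=st(); print(np.degrees(np.arctan2(Rm[1,1],Rm[0,1])), 'F tool',Rm.T@o['ft_force'],'M tool',Rm.T@o['moment'])
```

```text
t 12.0667
qpos [-0.445  0.602  1.752 -0.     0.786 -0.24 ]
ee_pos [ 554.22  -251.094   77.629]
orientation [ 1.358  1.104 -1.357]
ft_force [-3.626  1.636 15.34 ]
moment [0.25  0.609 0.289]
width 13.953143129691194
tool x,y,z cols
 [[ 0.001  0.979 -0.203]
 [-0.001 -0.203 -0.979]
 [-1.     0.002  0.001]]
-11.701544595185963 F tool [-15.346  -3.858  -0.856] M tool [-0.289  0.121 -0.647]
```

Call:
{"fn": "apply_moves", "kwargs": {"increments": [{"gripper":0,"delta_pos":[0,0,0],"dr":[0.03,0,0]},{"gripper":0,"delta_pos":[0,0,0],"dr":[0.03,0,0]},{"gripper":0,"delta_pos":[0,0,0],"dr":[0.02,0,0]},{"gripper":0,"delta_pos":[0,0,0],"dr":[0,0,0]},{"gripper":0,"delta_pos":[0,0,0],"dr":[0,0,0]}]}}

```text
t: 12.48
ee_pos: [554.2, -251.2, 77.6]
orientation: [1.414, 1.06, -1.414]
ft_force: [-2.8, 0.9, 14.9]
width: 14.5
```

Run:
```python
from h import *
o,Rm=st(); print(np.degrees(np.arctan2(Rm[1,1],Rm[0,1])), 'F tool',Rm.T@o['ft_force'],'M tool',Rm.T@o['moment'])
```

```text
t 12.4833
qpos [-0.445  0.602  1.752 -0.001  0.785 -0.161]
ee_pos [ 554.233 -251.245   77.648]
orientation [ 1.414  1.06  -1.414]
ft_force [-2.756  0.897 14.931]
moment [0.136 0.58  0.774]
width 14.534855863078423
tool x,y,z cols
 [[ 0.001  0.96  -0.279]
 [-0.001 -0.279 -0.96 ]
 [-1.     0.002  0.001]]
-16.20792440007825 F tool [-14.936  -2.87   -0.077] M tool [-0.775 -0.03  -0.594]
```

At about 95° by tool the moment about the axis jumped from 0.29 to 0.77 N m, which is the rigid stop. The opening grew to 14.5 mm, so the pads are beginning to wedge on the wing. I'll ease back slightly, keep a preload, push a touch more, settle and look.

Call:
{"fn": "apply_moves", "kwargs": {"increments": [{"gripper":0,"delta_pos":[0.03,0,0],"dr":[-0.015,0,0]},{"gripper":0,"delta_pos":[0,0,0],"dr":[0,0,0]},{"gripper":0,"delta_pos":[0,0,0],"dr":[0,0,0]},{"gripper":0,"delta_pos":[0,0,0],"dr":[0,0,0]},{"gripper":0,"delta_pos":[0,0,0],"dr":[0,0,0]}]}}

```text
t: 12.9
ee_pos: [554.3, -251.3, 77.6]
orientation: [1.404, 1.068, -1.403]
ft_force: [-2.7, 0.8, 16.7]
width: 14.6
```

Call:
{"fn": "apply_moves", "kwargs": {"increments": [{"gripper":0,"delta_pos":[0,0,0],"dr":[0,0,0]},{"gripper":0,"delta_pos":[0,0,0],"dr":[0,0,0]},{"gripper":0,"delta_pos":[0,0,0],"dr":[0,0,0]},{"gripper":0,"delta_pos":[0,0,0],"dr":[0,0,0]},{"gripper":0,"delta_pos":[0,0,0],"dr":[0,0,0]}]}}

```text
t: 13.32
ee_pos: [554.3, -251.2, 77.6]
orientation: [1.404, 1.068, -1.403]
ft_force: [-2.8, 1.2, 17.8]
width: 14.3
```

Run:
```python
from h import *
o,Rm=st(); print(np.degrees(np.arctan2(Rm[1,1],Rm[0,1])), 'F tool',Rm.T@o['ft_force'],'M tool',Rm.T@o['moment'])
d=grab('wrist','w4'); s=grab('scene','s4'); e=grab('side','d4')
W=cv2.resize(d['img'][80:320,200:440],(500,500),interpolation=cv2.INTER_CUBIC)
S=cv2.resize(s['img'][205:275,210:280],(250,250),interpolation=cv2.INTER_CUBIC)
E_=cv2.resize(e['img'][230:300,330:400],(250,250),interpolation=cv2.INTER_CUBIC)
cv2.imwrite('pics/c4.png',np.hstack([W,np.vstack([S,E_])])[:,:,::-1])
P=cloud(d); hsv=cv2.cvtColor(d['img'],cv2.COLOR_RGB2HSV)
m=(np.hypot(P[...,0]-554,P[...,1]+252)<25)&(P[...,2]>50)&(P[...,2]<75)&(hsv[...,1]>80)
p=P[m]; A=np.c_[p[:,:2]-[554,-252],np.ones(len(p))]; c=np.linalg.lstsq(A,p[:,2],rcond=None)[0]
print('flange top plane: slopes deg',np.degrees(c[:2]),'z at axis',c[2],len(p))
m=(np.hypot(P[...,0]-554,P[...,1]+252)<50)&(abs(P[...,2]-60)<2.5)&(hsv[...,1]<60); print('face z',np.median(P[m][:,2]),m.sum())
m=(np.hypot(P[...,0]-554,P[...,1]+252)<30)&(P[...,2]>98)&(P[...,2]<112)&(hsv[...,1]>80)&(hsv[...,0]>14); 
if m.sum()>20: print('wing top',cv2.minAreaRect(P[m][:,:2].astype(np.float32)),m.sum())
```

```text
t 13.3167
qpos [-0.445  0.602  1.752 -0.001  0.785 -0.176]
ee_pos [ 554.258 -251.235   77.641]
orientation [ 1.404  1.068 -1.403]
ft_force [-2.846  1.207 17.824]
moment [0.207 0.73  0.577]
width 14.344227867190018
tool x,y,z cols
 [[ 0.002  0.964 -0.265]
 [-0.001 -0.265 -0.964]
 [-1.     0.002  0.001]]
-15.364019181191102 F tool [-17.83   -3.032  -0.393] M tool [-0.578  0.007 -0.758]
flange top plane: slopes deg [-0.504 -0.569] z at axis 67.32329982956854 2420
face z 60.84785418881834 4637
wing top ((557.73876953125, -246.50784301757812), (30.352710723876953, 31.780696868896484), 13.118209838867188) 2517
```

View pics/c4.png

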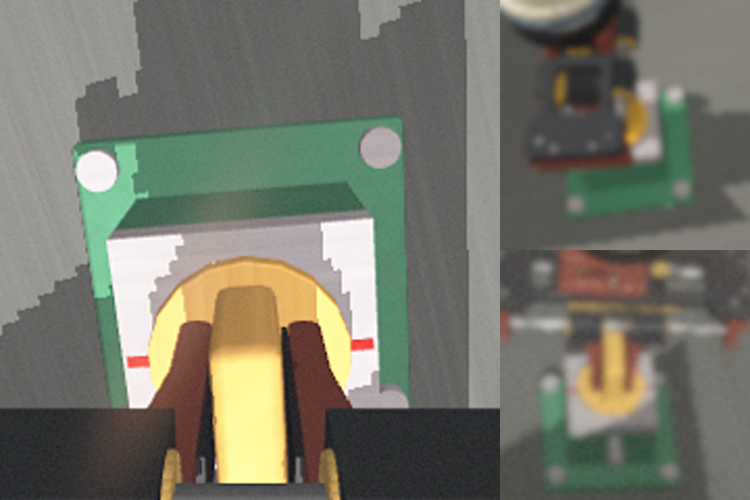

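The picture shows the flange lying on the face around crop (250,345), with the wing now square to the two red marks (137,362) and (362,344), so the quarter turn is done. One check of flange flatness against the face plane from the same depth image.

Run:
```python
from h import *
d=load('w4'); P=cloud(d); s=cv2.erode((cv2.cvtColor(d['img'],cv2.COLOR_RGB2HSV)[...,1]<60).astype(np.uint8),np.ones((5,5)))>0
h=np.hypot(P[...,0]-554,P[...,1]+252)
for n,m in(('face',s&(abs(P[...,2]-60)<2.5)&(h<42)),('flange',cv2.erode((~s).astype(np.uint8),np.ones((5,5))).astype(bool)&(abs(P[...,2]-67)<2)&(h<24))):
    p=P[m]; c=np.linalg.lstsq(np.c_[p[:,:2]-[554,-252],np.ones(len(p))],p[:,2],rcond=None)[0]; print(n,m.sum(),np.degrees(c[:2]),c[2])
st()
```

```text
face 3734 [-0.1132817  -0.34272801] 60.91590484987311
flange 1776 [ 0.01707553 -0.04122384] 66.90779578930571
t 13.4667
qpos [-0.445  0.602  1.752 -0.001  0.785 -0.176]
ee_pos [ 554.225 -251.246   77.626]
orientation [ 1.404  1.068 -1.403]
ft_force [-3.724  1.638 16.637]
moment [0.217 0.731 0.676]
width 14.420858216142813
tool x,y,z cols
 [[ 0.001  0.964 -0.265]
 [-0.001 -0.265 -0.964]
 [-1.     0.002  0.001]]
```

The flange top is 5.99 mm above the face (flange thickness 6 mm) and parallel to it. Push and torque are steady, so I'm handing in.

```bash
python3 -c "
from workcell import ctrl
print(ctrl.close_job())"
```

```text
the job is handed in; nothing more can be done
None
```

The brass-winged holder is in the green socket, pushed home and turned clockwise against the stop. The arm is still gripping it, and the job is handed in at about 13.5 s.

I lifted it from the rack by its wing and lowered it straight through the slots. I pressed it until the flange seated and turned it until the torque jumped.

Last checks:
- **Flush:** the flange top is 5.99 mm above the socket face (the flange is 6 mm thick), and the two are parallel within about 0.3°.
- **Push:** the wrist reads about 17 N upward. With the held weight of roughly 2 N added back, the arm is pushing down about 19 N, against a 7.5 N spring.
- **Turn:** the tool turned about 94°. The torque rose from 0.29 to 0.77 N m at the stop, and it now holds at about 0.6–0.7 N m.
- **Grip:** the opening reads 14.4 mm on the 14 mm wing, because the pads wedge slightly under the stop torque.

**Disagreements:**
- The wrist camera put the holder 1.7 mm off the gripper's centre along the wing. An earlier look, taken while the arm was still moving, put it at 0.2 mm. I corrected for about half of that during the turn, and side forces stayed at about 4 N.
- A first, rougher fit suggested a flange tilt of about 0.7°, but a cleaner fit that left out edge pixels did not.

I did not touch the other holders, blanks or tools, and did not look at them again at the end.

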